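Pulse the coffee mill and hold it

TASK

Ready the coffee mill for a coarse grind: first press its grounds-box flap shut until it snaps, then fit the loose lid onto the bowl, fully down. Twist the lid clockwise against its spring to the middle mark, half way to the lock, for pulsing, never on into the lock click, and hold it there: the program finishes while still gripping the turned lid. Leave the other things on the worktop alone.

Things in the scene. Friction and masses are not known exactly. Their poses are not given: they have to be found in the camera images.
- mill: coffee mill, fixed: steel tower 97 mm across, 115 tall, with an open bowl on top and a white grounds box (84 wide, 55 tall) on its front, reaching 124 mm in front of the axis (flap tab 139). Origin under the tower's axis; -x is the front, z up. Three black ridges outside the bowl's rim: open (at the front, -x), then clockwise half (0.68 rad on) and lock (1.28 rad on)
- bowl_seat (a point): on the bowl's axis, 103 mm above the worktop: the lid's underside comes to rest here; axes as the mill's. The rim above has 68 mm bore, 4 mm thick, top at 115 mm, with two slots 18 mm wide, cut out to 41 mm from the axis, at the mill's +x and -x. Lugs dropped through the slots turn clockwise (seen from above) in the 8 mm high channel under the rim and cannot lift out there
- flap (a joint): angle of the grounds-box flap (rad): 0 shut, grows as its front edge swings up. White plate 88 mm wide, 79 long from its hinge line to the front. Stays where it is left; from 0.10 rad down it meets a sprung catch that takes about 10 N straight down at flap_press, gives way near 0.04 rad and snaps it to 0. A push that stops short leaves it ajar
- flap_hinge (a point): on the flap's hinge line, mid width: 52 mm in front of the tower's axis, 60 mm above the worktop; axes as the mill's, the line runs along y. Fixed to the mill
- flap_press (a point): on the flap's upper face, mid width, 42 mm from the hinge line; moves with the flap (its z is square to the plate). Flap shut: 94 mm in front of the tower's axis, 60 mm above the worktop
- ring (a joint): turn of the mill's hidden sprung switch ring (rad, clockwise from above positive): 0 at rest, 0.6 at the half mark, lock catch felt from 1.02, clicks at 1.1, locked at 1.2. The lid's lugs push it; the lid turns about 0.08 rad (0 to 0.16) before it takes the ring along. Return torque 0.05 Nm at 0, 0.11 at half, 0.15 near the lock, whose catch adds about 0.3 Nm. Let go, it springs back
- mill_lid: loose white lid, about 120 g, standing on its skirt (64 mm across, 14 tall). Disc above it 86 mm across, 14 to 20 mm up. Two lugs at the skirt's foot along the lid's +x and -x: 12 mm wide, 5 high, reaching 37.5 mm from the axis, a small pointer on the disc's edge above each. It drops in with its x line along the mill's x, either way round. Origin at the centre of its underside, z up
- lid_grip (a point): on the lid's axis, 44 mm above its underside, in the upright grip bar: 46 mm long along the lid's x, 16 thick (along y), from 20 to 48 mm above the underside. With the TCP here the fingertips stand about 5 mm above the disc
- egg_timer: wind-up egg timer with a bar on its dial, 66 mm across, 52 tall, a bystander of much the same shape as the mill lid; origin at the centre of its underside
- moka_pot: metal stove-top coffee pot, 98x155 mm, 174 tall, a bystander; origin at the centre of its underside
- mug: spotted mug, 82 mm across, 91 tall, a bystander; origin at the centre of its underside
- flat_tin: flat oblong tin, 63x105 mm, 25 tall, a bystander; origin at the centre of its underside
- canister: round canister with a wooden lid, 97 mm across, 130 tall, a bystander; origin at the centre of its underside
- jam_jar: glass jam jar with a white lid, 69 mm across, 99 tall, a bystander; origin at the centre of its underside

How it is judged:
By the outcome, as a careful person would: the job done as asked, in the order asked, and still so for the second after the job is handed in, while the arm keeps its last pose, push and grip.
It also fails if it takes over 54 s, if anything falls off the work surface, if the arm or the gripper's body presses on something with over 40 N, if the wrist force passes 120 N, or if a joint passes its speed limit or range.

ROBOT

A 7-joint arm with a two-finger parallel gripper is mounted at the origin on a cart in front of the work surface, level with it; the furniture and walls round the work are solid. World frame = base frame: x ahead of the robot, y to its left, z up, the work surface at z = 0. Lengths are in m, angles in rad, forces in N, time in s.
With the tool pointing down it reaches from about 0.4 to 0.85 m from the base axis. Payload 10.4 kg.
Tool frame: the origin (TCP) lies between the finger pads, 19 mm behind the fingertips; this is the grasp point; z points along the fingers, y is the line along which they close (so a half turn about z gives the same grasp; the last joint's range is limited). The gripper opens to 85 mm and grips with 20 to 120 N. Pads are 22 mm wide; open, the fingers measure 114 mm over their backs; the gripper's body (76 mm by 85 mm) begins 54 mm behind the grasp point. The pads swing forward as they close: fully open they stand 13 mm farther back than shut.
Start: joints at [1.091, 0.332, -0.065, 1.46, 0.022, 1.35, -0.088], TCP at [0.276, -0.561, 0.25] pointing down, gripper open.
Joint ranges: [-2.6, 2.6], [-0.5, 2.12], [-1.47, 1.34], [0.16, 2.42], [-1.27, 4.41], [0.06, 2.06], [-2.6, 2.6]. Speed limits (rad/s): [2.22, 2.22, 2.79, 2.79, 3.14, 3.14, 3.14].

INTERFACE

Orientations are given as a unit quaternion [x, y, z, w].
In Python, from rig import monitor, eyes, ctrl gives the robot as it stands. The module is installed in compiled form; this text tells all that it offers.
- The arm moves only by the tool step_arm, never from a script. Its argument "commands" is text: rows parted by semicolons, each of 7 numbers parted by spaces: the shift along the tool's x, y, z in units of 40 mm (1.0 is 40 mm), then the turn, a rotation vector about the tool's x, y, z in units of 6 degrees (1.0 is 6 degrees), then the opening, from 0 (shut) to 1 (fully open). A call has 1 to 12 rows; each row shifts and turns the commanded pose from where the row before left it, along the tool's axes as they then stand; what a row does not reach is not made up. A row lasts 1/12 s, in which the tool goes at most 41.7 mm and 7.16 degrees, less where a joint would pass 70% of its speed; a pose out of reach is approached as far as the arm can. A call is refused whole if a number of a shift passes 1 or a number of a turn 1, either way. A call with a gripper value outside its range is refused whole. The fingers move at their own pace and stop on an object; "newtons" is the grip in N (left out, the last holds). Time passes only in rows, so rows that do not move let the fingers close. It gives the time, the measured TCP pose, the force, the opening and the grip force at its end, in the units of the state.
- monitor.get_state(): the state, without advancing time (a new reading comes with each control period).
- eyes.read_camera(name): name is "side" or "top"; returns the picture (384x512x3 uint8, red, green, blue); there is no depth.
- eyes.camera_params(name): a dict with "K" (3x3 intrinsics, pixels), "distortion" ([k1, k2, p1, p2, k3] as OpenCV has them; the pictures are not rectified), "R" (3x3) and "t" (3): a world point X has camera coordinates R X + t. Camera axes: x right, y down, z forward; pixel columns grow to the right and rows downward; lengths in m; the calibration is good to about 2 mm. A picture is of the moment at which its call begins. camera_params takes no time and is no camera call.
- ctrl.close_job(): hands the job in; it is judged then, once.
The state is a dict: "time_s": time; "joint_positions": joint angles; "qvel": joint speeds; "effort": joint torques, N m; "tcp_pos": TCP position; "eef_rot": TCP orientation; "wrist_force": force on the tool from outside, world axes, zero at the start; "wrist_torque": the same for the moment, N m; "grip_width": finger opening in m; "gripper_force": force on a finger pad.
Only numpy, scipy, OpenCV 4.12 (cv2) and the standard library are available. Lean on these libraries where they do the work, as an engineer would, in place of code of your own. Each camera call takes 0.05 s, during which the arm holds its last target. There are 200 camera calls.

## Working session

There is one attempt and no reset: what is moved stays moved. The work goes in short steps, Python scripts to look and compute and a tool call to move; the robot and the scene stay as the last step left them, time stands still between calls to the robot, and variables do not carry over. Pictures are saved under pics/ and viewed, at most 10 in all, crops included, and the job is handed in when it is done.

Besides the shell and the picture viewer there is one more tool, called after ">>>" by a JSON object that holds its "api" and its "payload", one argument or row to a line. step_arm: Moves the arm, as the interface text tells. Its arguments: {"type":"object","properties":{"commands":{"type":"string"},"newtons":{"type":"number"}},"required":["commands"]}

```bash
mkdir -p pics
cat > h.py <<'E'
import numpy as np, cv2
from rig import monitor, eyes, ctrl
def shot(n,f):
    im=eyes.read_camera(n); cv2.imwrite('pics/'+f,cv2.cvtColor(im,cv2.COLOR_RGB2BGR)); return im
def ray(n,uv):
    p=eyes.camera_params(n); K=np.array(p['K']);R=np.array(p['R']);t=np.array(p['t'])
    u=cv2.undistortPoints(np.array([[uv]],float),K,np.array(p['distortion']))[0,0]
    return -R.T@t, R.T@np.array([u[0],u[1],1.])
def onz(n,uv,z):
    c,d=ray(n,uv); return c+d*(z-c[2])/d[2]
def tri(a,b):
    (c1,d1),(c2,d2)=ray(*a),ray(*b)
    s=np.linalg.lstsq(np.c_[d1,-d2],c2-c1,rcond=None)[0]
    p,q=c1+s[0]*d1,c2+s[1]*d2; return (p+q)/2,np.linalg.norm(p-q)
def px(n,X):
    p=eyes.camera_params(n);R=np.array(p['R'])
    return cv2.projectPoints(np.array(X,float).reshape(-1,3),cv2.Rodrigues(R)[0],np.array(p['t'],float),np.array(p['K']),np.array(p['distortion'],float))[0][:,0]
E
python3 - <<'E'
from h import *
np.set_printoptions(precision=4,suppress=True)
for n in('side','top'):
    shot(n,n+'0.png'); p=eyes.camera_params(n); print(n,-np.array(p['R']).T@p['t'],np.array(p['R'])[2],p['K'][0][0])
s=monitor.get_state();print(s)
E
```

```text
side [ 0.9571 -0.8042  1.2035] [-0.2484  0.5852 -0.7719] 422.7192991787693
top [0.5284 0.0239 1.0978] [ 0.06   -0.0095 -0.9982] 347.25230383547034
{'time_s': 0.1, 'joint_positions': array([ 1.0914,  0.3328, -0.0647,  1.4608,  0.0216,  1.3499, -0.0885]), 'qvel': array([-0.0001, -0.0027, -0.0018, -0.0044,  0.0001, -0.0002, -0.0001]), 'effort': array([  0.0005, -62.6744,   0.0484, -39.2433,   0.0164,   0.0069,
        -0.    ]), 'tcp_pos': array([ 0.2755, -0.5607,  0.2493]), 'eef_rot': array([ 0.974 ,  0.2264, -0.0002, -0.0006]), 'wrist_force': array([-0.2701,  0.1217, -0.6009]), 'wrist_torque': array([-0.0549,  0.0226,  0.0188]), 'gripper_force': 0.0, 'grip_width': 0.08519899236310431}
```

View pics/side0.png

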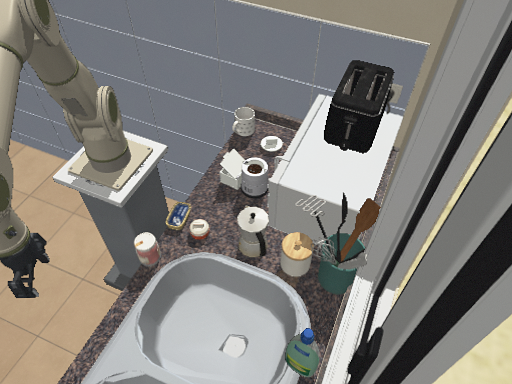

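View pics/top0.png

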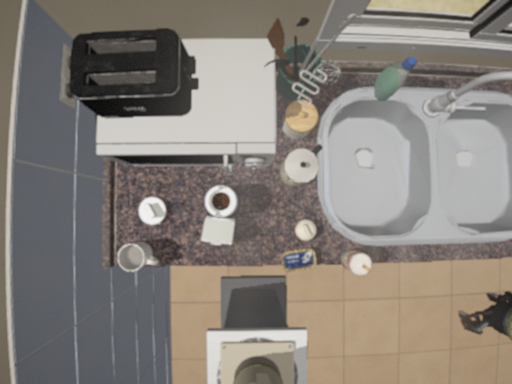

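The side view shows the mill at about (254,177) with its flap raised at (232,163). The lid is at (271,144), and the egg timer with the red base is at (199,230). In the top view the mill bowl is at (221,201), the flap at (218,231) and the lid at (152,210). The mug sits close to the lid, at (134,257).

Run:
```python
import cv2,numpy as np
a=cv2.imread('pics/side0.png')[95:215,195:315]; b=cv2.imread('pics/top0.png')[165:285,110:250]
a=cv2.resize(a,None,fx=5,fy=5,interpolation=cv2.INTER_CUBIC)[:, :400*2]; b=cv2.resize(b,None,fx=5,fy=5,interpolation=cv2.INTER_CUBIC)
cv2.imwrite('pics/sc.png',a);cv2.imwrite('pics/tc.png',b)
```

```text
(no output)
```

View pics/sc.png

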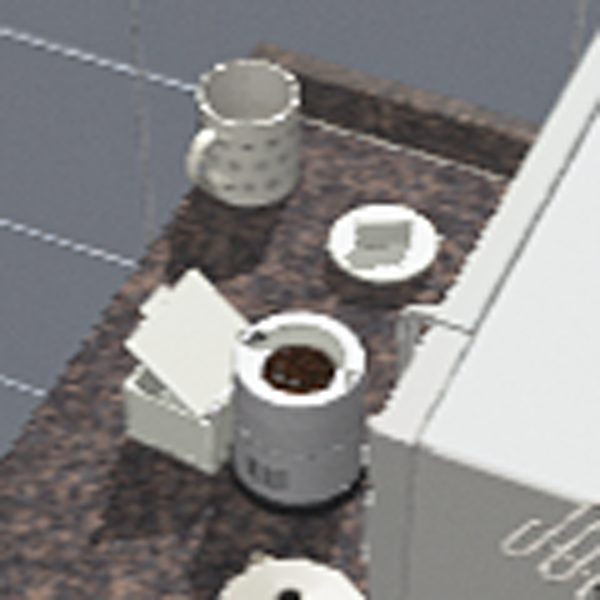

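View pics/tc.png

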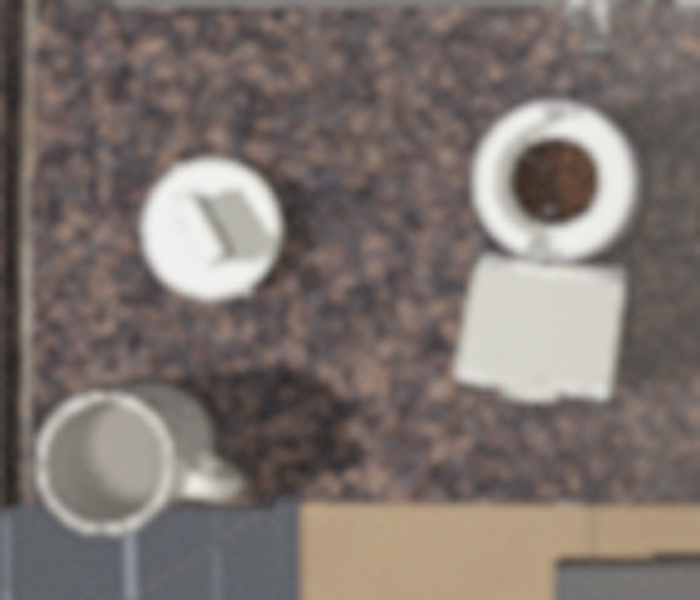

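The side crop shows the flap raised: its front edge runs from crop (130,345) to (190,270), with the tab at (155,300). The lid disc is at crop (384,244). In the top crop the bowl ring is at (555,182), with slots at (553,112) and (540,240). The lid disc is at (212,228), with its bar leaning from (190,195) to (222,262) and a pointer near (250,292).

```bash
cat > m.py <<'E'
from h import *
np.set_printoptions(precision=4,suppress=True)
I={n:cv2.imread(f'pics/{n}0.png') for n in('side','top')}
def blob(n,x0,y0,x1,y1,th):
    g=cv2.resize(I[n][y0:y1,x0:x1].min(2),None,fx=8,fy=8,interpolation=cv2.INTER_CUBIC)
    c=max(cv2.findContours((g>th).astype('u1'),0,1)[0],key=cv2.contourArea)
    return cv2.convexHull(c).reshape(-1,2)/8.+[x0-.4375,y0-.4375]
def circ(P):
    s=np.linalg.lstsq(np.c_[2*P,np.ones(len(P))],(P**2).sum(1),rcond=None)[0]
    r=np.sqrt(s[2]+s[:2]@s[:2]); return s[:2],r,np.std(np.linalg.norm(P-s[:2],axis=1)-r)
def fit(n,c,z): return circ(np.array([onz(n,q,z)[:2] for q in c]))
B={}
for name,zs,S,T in(('lid',(.014,.02),(258,132,286,156),(134,192,172,230)),('mill',(.105,.115),(240,155,271,180),(202,182,240,216))):
    for th in(150,170,190,205):
        for n,b in(('side',S),('top',T)):
            c=blob(n,*b,th); e=cv2.fitEllipse((c*16).astype('f4')) 
            B[n]=np.array(e[0])/16
            print(name,th,n,B[n],[fit(n,c,z) for z in zs])
        print('  tri',*tri(('side',B['side']),('top',B['top'])))
C=lambda o,p:(np.array(p)/5.-.4+o)
t=lambda p:('top',C([110,165],p)); s=lambda p:('side',C([195,95],p))
print('flap +y',*tri(t((457,381)),s((193,272)))); print('flap -y',*tri(t((611,397)),s((128,346))))
print('hinge +y',*tri(t((482,258)),s((250,325)))); print('hinge -y',*tri(t((627,262)),s((202,412))))
for z in(.107,.115): print('slots',onz(*t((553,112)),z),onz(*t((540,240)),z))
print('bar',onz(*t((188,195)),.048),onz(*t((222,262)),.048),'pointer',onz(*t((250,293)),.017))
E
python3 m.py
```

```text
lid 150 side [271.301  142.9976] [(array([0.5297, 0.3308]), np.float64(0.04424874550090152), np.float64(0.0010026786800261115)), (array([0.5319, 0.3251]), np.float64(0.04402555544439209), np.float64(0.0009976211827180846))]
lid 150 top [151.6147 210.426 ] [(array([0.5302, 0.3254]), np.float64(0.04470928657017583), np.float64(0.0005995042895030726)), (array([0.5302, 0.3238]), np.float64(0.04446176211591414), np.float64(0.0005961852481254709))]
  tri [0.5311 0.3243 0.0194] 0.0022055569452460134
lid 170 side [271.3048 142.9786] [(array([0.5297, 0.3308]), np.float64(0.043597260718614285), np.float64(0.0009291286898715907)), (array([0.5318, 0.3251]), np.float64(0.043377356742284795), np.float64(0.000924442177690352))]
lid 170 top [151.6082 210.3978] [(array([0.5303, 0.3255]), np.float64(0.04364865239822553), np.float64(0.0005110772269218132)), (array([0.5303, 0.3238]), np.float64(0.04340699994315899), np.float64(0.0005082477451432768))]
  tri [0.5311 0.3243 0.0196] 0.0021442049777119624
lid 190 side [271.2822 142.9728] [(array([0.5295, 0.3309]), np.float64(0.04293818750474979), np.float64
[... 2576 characters left out ...]
.float64(0.00492846051010868))]
mill 205 top [224.9221 201.1489] [(array([0.5553, 0.0939]), np.float64(0.037110359384306894), np.float64(0.002518896389766605)), (array([0.555 , 0.0932]), np.float64(0.03673654730217471), np.float64(0.0024935235849824038))]
  tri [0.5492 0.084  0.1364] 0.011057105885001712
flap +y [0.4446 0.1592 0.1021] 0.005183572718143517
flap -y [0.4358 0.0713 0.1058] 0.006429388584227039
hinge +y [0.5072 0.1421 0.0906] 0.011349561975744455
hinge -y [0.5059 0.0595 0.0807] 0.007111057125344004
slots [0.5955 0.1019 0.107 ] [0.5224 0.1097 0.107 ]
slots [0.5949 0.1013 0.115 ] [0.5225 0.109  0.115 ]
bar [0.5509 0.3296 0.048 ] [0.5101 0.3084 0.048 ] pointer [0.4901 0.2991 0.017 ]
```

```bash
cat > m2.py <<'E'
import io,contextlib
with contextlib.redirect_stdout(io.StringIO()): from m import *
for th in(170,190,205):
    c=blob('side',240,150,275,185,th); f=c[(c[:,0]>254)&(c[:,1]<178)]
    # densify: hull gives only vertices
    r=[(z,)+fit('side',f,z) for z in(.107,.111,.115)]
    print(th,len(f),f.min(0),f.max(0),r)
q=px('side',[[.5556+.0455*np.cos(a),.1014+.0455*np.sin(a),.115] for a in np.linspace(0,6.28,9)])
print(q)
E
python3 m2.py
```

```text
170 17 [255.0625 156.9375] [267.3125 175.8125] [(0.107, array([0.5546, 0.1106]), np.float64(0.04495284321549942), np.float64(0.00040395307804836527)), (0.111, array([0.5561, 0.1073]), np.float64(0.04478886184931166), np.float64(0.00040247951658095)), (0.115, array([0.5575, 0.104 ]), np.float64(0.044624880483125094), np.float64(0.00040100595511354475))]Traceback (most recent call last):
  File "m2.py", line 6, in <module>
    r=[(z,)+fit('side',f,z) for z in(.107,.111,.115)]
            ~~~^^^^^^^^^^^^
  File "m.py", line 11, in fit
    def fit(n,c,z): return circ(np.array([onz(n,q,z)[:2] for q in c]))
                                          ~~~^^^^^^^
  File "h.py", line 10, in onz
    c,d=ray(n,uv); return c+d*(z-c[2])/d[2]
        ~~~^^^^^^
  File "h.py", line 6, in ray
    p=eyes.camera_params(n); K=np.array(p['K']);R=np.array(p['R']);t=np.array(p['t'])
ValueError: time passes only in moves, steps and waits
```

>>> {"api": "step_arm", "payload": {
  "commands": "0 0 0 0 0 0 0;0 0 0 0 0 0 0",
  "newtons": 40
}}

```text
time_s: 0.27
tcp_pos: [0.2756, -0.5608, 0.2497]
eef_rot: [0.974, 0.226, -0.0, -0.0]
wrist_force: [-0.2, 0.3, -0.8]
grip_width: 0.0639
gripper_force: 0.0
```

>>> {"api": "step_arm", "payload": {
  "commands": ".75 -.7 0 0 0 0 0;.75 -.7 0 0 0 0 0;.75 -.7 0 0 0 0 0;.75 -.7 0 0 0 0 0;.75 -.7 0 0 0 0 0;.75 -.7 0 0 0 0 0;.75 -.7 0 0 0 0 0;.75 -.7 0 0 0 0 0;.75 -.7 0 0 0 0 0;.75 -.7 0 0 0 0 0;.75 -.7 0 0 0 0 0;.75 -.7 0 0 0 0 0"
}}

```text
time_s: 1.27
tcp_pos: [0.4508, -0.0986, 0.2503]
eef_rot: [0.974, 0.226, 0.0, 0.0]
wrist_force: [0.7, 0.8, 0.5]
grip_width: 0.0
gripper_force: 0.0
```

>>> {"api": "step_arm", "payload": {
  "commands": "0 0 0 0 0 -1 0;0 0 0 0 0 -1 0;0 0 0 0 0 -1 0;0 0 0 0 0 -1 0;0 0 0 0 0 -1 0;0 0 0 0 0 -1 0;0 0 0 0 0 -1 0;0 0 0 0 0 -1 0;0 0 0 0 0 -1 0;0 0 0 0 0 -1 0;0 0 0 0 0 -1 0;0 0 0 0 0 -1 0"
}}

```text
time_s: 2.27
tcp_pos: [0.4505, -0.1006, 0.25]
eef_rot: [0.653, 0.757, -0.0, 0.0]
wrist_force: [0.2, -0.6, 0.4]
grip_width: -0.0
gripper_force: 0.0
```

```bash
cat > go.py <<'E'
import sys
from h import *
from scipy.spatial.transform import Rotation as Ro
def go(P,yaw=None):
    s=monitor.get_state();R=Ro.from_quat(s['eef_rot']).as_matrix()
    y=np.degrees(np.arctan2(R[1,0],R[0,0]))
    np.set_printoptions(precision=3,suppress=True)
    print('tcp',s['tcp_pos'],'yaw',y,'tilt',R[:,2],'q',s['joint_positions'],'w',s['grip_width'],s['gripper_force'],'F',s['wrist_force'],s['wrist_torque'],s['time_s'])
    if P is not None: print('units',R.T@(np.array(P)-s['tcp_pos'])/.04)
    if yaw is not None: print('turn z units',-(((yaw-y+180)%360)-180)/6)
if __name__=='__main__':
    a=[float(v) for v in sys.argv[1:]]; go(a[:3] if a else None,a[3] if len(a)>3 else None)
E
python3 go.py .4627 .112 .18 174
```

```text
tcp [ 0.451 -0.101  0.25 ] yaw 98.47177838631433 tilt [ 0. -0. -1.] q [ 0.614 -0.005 -0.487  1.849 -0.002  1.297  0.276] w -2.9548965235367063e-05 0.0 F [ 0.207 -0.645  0.374] [-0.017 -0.03  -0.022] 2.2667
units [5.212 1.084 1.75 ]
turn z units -12.588036935614278
```

>>> {"api": "step_arm", "payload": {
  "commands": ".9 .2 .2 0 0 0 0;.9 .2 .3 0 0 0 0;.9 .2 .3 0 0 0 0;.9 .2 .3 0 0 0 0;.9 .2 .3 0 0 0 0;.71 .08 .35 0 0 0 0;0 0 0 0 0 0 0;0 0 0 0 0 0 0"
}}

```text
time_s: 2.93
tcp_pos: [0.463, 0.1134, 0.1794]
eef_rot: [0.654, 0.757, -0.0, -0.001]
wrist_force: [-0.2, -0.4, 0.4]
grip_width: 0.0001
gripper_force: 0.0
```

```bash
python3 go.py .4627 .112 .076 98; python3 -c "
from h import *
shot('side','side1.png'); a=cv2.imread('pics/side1.png')[95:215,195:315]; cv2.imwrite('pics/sc1.png',cv2.resize(a,None,fx=4,fy=4,interpolation=cv2.INTER_CUBIC))"
```

```text
tcp [0.463 0.113 0.179] yaw 98.38066466692386 tilt [-0.001  0.    -1.   ] q [ 0.35   0.118 -0.718  1.9    0.084  1.156 -0.252] w 5.025688117692131e-05 0.0 F [-0.202 -0.407  0.395] [-0.06  -0.031 -0.008] 2.9333
units [-0.034 -0.009  2.585]
turn z units 0.06344411115397482
```

View pics/sc1.png

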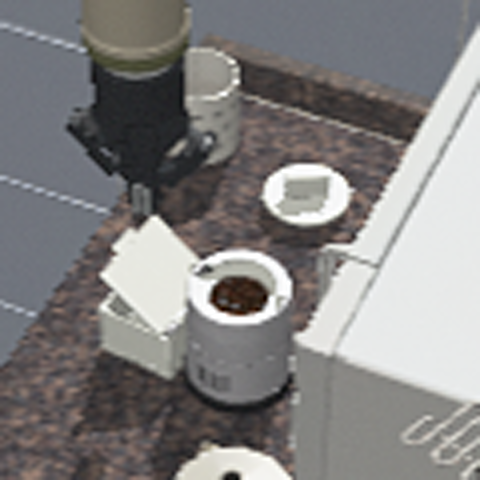

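The closed fingertips (crop 141,214) hang just above the middle of the raised flap. Next I descend.

>>> {"api": "step_arm", "payload": {
  "commands": "0 0 .25 0 0 0 0;0 0 .25 0 0 0 0;0 0 .25 0 0 0 0;0 0 .25 0 0 0 0;0 0 .25 0 0 0 0;0 0 .25 0 0 0 0;0 0 .25 0 0 0 0;0 0 .25 0 0 0 0;0 0 .2 0 0 0 0;0 0 .1 0 0 0 0;0 0 0 0 0 0 0"
}}

```text
time_s: 3.9
tcp_pos: [0.4632, 0.1118, 0.087]
eef_rot: [0.655, 0.756, -0.001, -0.001]
wrist_force: [0.6, 0.6, 0.6]
grip_width: 0.0004
gripper_force: 0.0
```

>>> {"api": "step_arm", "payload": {
  "commands": "0 0 .1 0 0 0 0;0 0 .1 0 0 0 0;0 0 .1 0 0 0 0;0 0 0 0 0 0 0"
}}

```text
time_s: 4.23
tcp_pos: [0.4645, 0.1122, 0.0784]
eef_rot: [0.655, 0.756, -0.0, 0.001]
wrist_force: [-12.5, -3.5, 33.0]
grip_width: -0.0002
gripper_force: 16.1
```

>>> {"api": "step_arm", "payload": {
  "commands": "0 0 -.3 0 0 0 0;0 0 -1 0 0 0 .2;0 0 -1 0 0 -.5 .5;0 0 -1 0 0 -1 .8;0 0 -1 0 0 -1 .8;0 0 0 0 0 -1 .8;0 0 0 0 0 -1 .8;0 0 0 0 0 -1 .8;0 0 0 0 0 -1 .8;0 0 0 0 0 -1 .8;0 0 0 0 0 -1 .8;0 0 0 0 0 -1 .8"
}}

```text
time_s: 5.23
tcp_pos: [0.4638, 0.1118, 0.2481]
eef_rot: [0.212, 0.977, -0.0, 0.0]
wrist_force: [-0.5, 0.2, -0.8]
grip_width: 0.0684
gripper_force: 0.0
```

>>> {"api": "step_arm", "payload": {
  "commands": "0 0 0 0 0 -1 .8;0 0 0 0 0 -1 .8;0 0 0 0 0 -1 .8;0 0 0 0 0 -1 .8;0 0 0 0 0 -1 .8;0 0 0 0 0 -1 .8;0 0 0 0 0 -1 .8;0 0 0 0 0 -1 .8;0 0 0 0 0 -.7 .8;0 0 0 0 0 0 .8"
}}

```text
time_s: 6.07
tcp_pos: [0.4638, 0.1118, 0.2481]
eef_rot: [-0.238, 0.971, -0.0, 0.0]
wrist_force: [0.2, -0.8, 0.7]
grip_width: 0.0684
gripper_force: 0.0
```

```bash
python3 go.py .5305 .324 .15 208; python3 -c "
from h import *
shot('side','side2.png'); a=cv2.imread('pics/side2.png')[95:215,195:315]; cv2.imwrite('pics/sc2.png',cv2.resize(a,None,fx=4,fy=4,interpolation=cv2.INTER_CUBIC))"
```

```text
tcp [0.464 0.112 0.248] yaw -152.4312429140066 tilt [ 0.001 -0.    -1.   ] q [ 0.449  0.057 -0.796  1.805  0.043  1.296  1.694] w 0.06841618856806375 0.0 F [ 0.158 -0.785  0.693] [-0.034 -0.047  0.007] 6.0667
units [-3.932  3.932  2.452]
turn z units -0.07187381900109813
```

View pics/sc2.png

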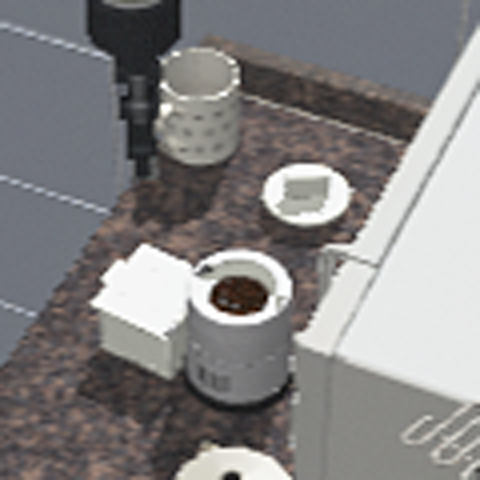

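The flap now lies flat on the box (crop 150,280), and the press bottomed at a tip height of 0.059 m, so it is shut. Next I move over the lid.

>>> {"api": "step_arm", "payload": {
  "commands": "-.65 .65 .3 0 0 0 .8;-.65 .65 .4 0 0 0 .8;-.65 .65 .4 0 0 0 .8;-.65 .65 .4 0 0 0 .8;-.65 .65 .4 0 0 0 .8;-.68 .68 .5 0 0 0 .8;0 0 0 0 0 0 .8;0 0 0 0 0 0 .8"
}}

```text
time_s: 6.78
tcp_pos: [0.5291, 0.3245, 0.1505]
eef_rot: [-0.237, 0.971, 0.001, -0.002]
wrist_force: [-0.5, -0.9, 0.8]
grip_width: 0.0686
gripper_force: 0.0
```

```bash
python3 go.py .5305 .324 .045 208; python3 -c "
from h import *
I=shot('side','side3.png');J=shot('top','top3.png')
a=cv2.imread('pics/side3.png')[85:185,215:315];b=cv2.imread('pics/top3.png')[160:260,100:200]
cv2.imwrite('pics/c3.png',cv2.resize(np.hstack([a,b]),None,fx=4,fy=4,interpolation=cv2.INTER_CUBIC))"
```

```text
tcp [0.529 0.324 0.15 ] yaw -152.56840176961492 tilt [-0.004  0.    -1.   ] q [-0.011  0.525 -0.815  1.557  0.394  1.234  1.158] w 0.06857011728563378 0.0 F [-0.549 -0.896  0.766] [-0.055 -0.046 -0.013] 6.7833
units [-0.035 -0.032  2.637]
turn z units -0.09473362826914429
```

View pics/c3.png

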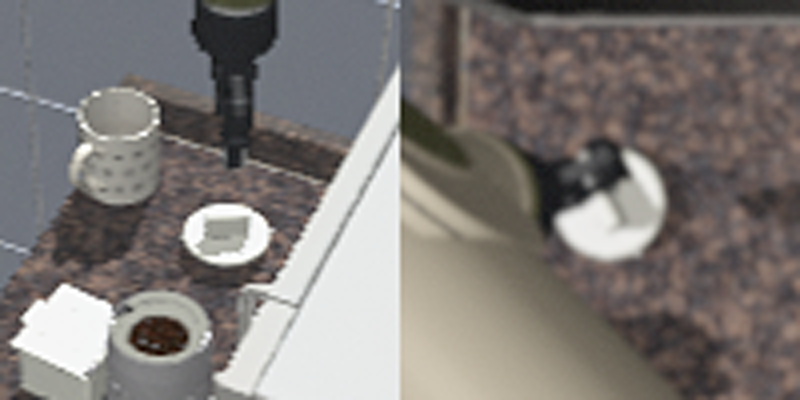

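The gripper (side-half crop 235,160) stands over the lid bar (225,235), so I descend and grip.

>>> {"api": "step_arm", "payload": {
  "commands": "-.04 -.03 .4 0 0 0 .8;0 0 .4 0 0 0 .8;0 0 .4 0 0 0 .8;0 0 .4 0 0 0 .8;0 0 .4 0 0 0 .8;0 0 .3 0 0 0 .8;0 0 .2 0 0 0 .8;0 0 .1 0 0 0 .8;0 0 0 0 0 0 .8"
}}

```text
time_s: 7.63
tcp_pos: [0.5327, 0.3213, 0.0487]
eef_rot: [-0.236, 0.972, -0.0, -0.0]
wrist_force: [-1.3, 0.9, 0.9]
grip_width: 0.0682
gripper_force: 0.0
```

>>> {"api": "step_arm", "payload": {
  "commands": "0 0 0 0 0 0 0.5;0 0 0 0 0 0 0.2;0 0 0 0 0 0 0;0 0 0 0 0 0 0;0 0 0 0 0 0 0;0 0 0 0 0 0 0",
  "newtons": 50
}}

```text
time_s: 8.13
tcp_pos: [0.533, 0.3223, 0.0495]
eef_rot: [-0.237, 0.972, 0.0, 0.001]
wrist_force: [-0.3, -0.5, 4.0]
grip_width: 0.0152
gripper_force: 49.8
```

```bash
python3 go.py .556 .102 .22 174
```

```text
tcp [0.533 0.322 0.049] yaw -152.62709051464563 tilt [ 0.001  0.001 -1.   ] q [-0.047  0.635 -0.757  1.634  0.484  1.067  1.104] w 0.015183300932895605 49.769110679626465 F [-0.252 -0.481  4.041] [-0.047 -0.001 -0.018] 8.1333
units [ 2.016 -5.156 -4.266]
turn z units 5.5621515808924
```

>>> {"api": "step_arm", "payload": {
  "commands": "0 0 -.3 0 0 0 0;0 0 -.6 0 0 0 0;0 0 -.9 0 0 0 0;0 0 -.9 0 0 0 0;0 0 -.9 0 0 0 0;0 0 -.65 0 0 0 0;.2 -.5 0 0 0 0 0;.3 -.8 0 0 0 0 0;.3 -.8 0 0 0 0 0;.3 -.8 0 0 0 0 0;.3 -.8 0 0 0 0 0;.3 -.7 0 0 0 0 0"
}}

```text
time_s: 9.13
tcp_pos: [0.553, 0.132, 0.2193]
eef_rot: [-0.236, 0.972, -0.0, -0.0]
wrist_force: [1.4, -0.9, -1.3]
grip_width: 0.0148
gripper_force: 49.0
```

>>> {"api": "step_arm", "payload": {
  "commands": ".3 -.7 0 0 0 .5 0;0 0 0 0 0 .9 0;0 0 0 0 0 .9 0;0 0 0 0 0 .9 0;0 0 0 0 0 .9 0;0 0 0 0 0 .9 0;0 0 0 0 0 .56 0;0 0 0 0 0 0 0;0 0 0 0 0 0 0"
}}

```text
time_s: 9.88
tcp_pos: [0.5551, 0.1042, 0.2192]
eef_rot: [0.051, 0.999, -0.0, 0.0]
wrist_force: [-0.0, 0.3, -0.0]
grip_width: 0.0152
gripper_force: 49.0
```

```bash
python3 go.py .556 .102 .22 174; python3 -c "
from h import *
I=shot('side','side4.png');J=shot('top','top4.png')
a=cv2.imread('pics/side4.png')[95:195,205:305];b=cv2.imread('pics/top4.png')[155:255,170:270]
cv2.imwrite('pics/c4.png',cv2.resize(np.hstack([a,b]),None,fx=4,fy=4,interpolation=cv2.INTER_CUBIC))"
```

```text
tcp [0.555 0.104 0.219] yaw 174.15755097444287 tilt [ 0. -0. -1.] q [ 0.341  0.299 -0.723  1.636  0.205  1.284  1.051] w 0.015168821013116587 49.03506875038147 F [-0.004  0.336 -0.038] [-0.029  0.039  0.011] 9.8833
units [-0.028 -0.052 -0.021]
turn z units 0.026258495740478338
```

View pics/c4.png

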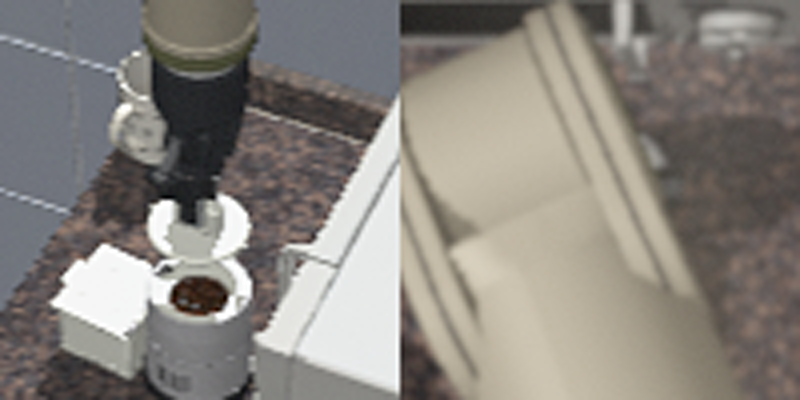

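The side half shows the lid held over the bowl: disc centre near crop (200,228), ring below at (200,300). The top view is hidden by the arm. I will fit the visible arc of the disc in the side view and compare it with the ring in the same view.

```bash
cat > m3.py <<'E'
from h import *
from scipy.optimize import least_squares
im=cv2.imread('pics/side4.png')
def pts(im,box,th):
    x0,y0,x1,y1=box
    g=cv2.resize(im[y0:y1,x0:x1].min(2),None,fx=8,fy=8,interpolation=cv2.INTER_CUBIC)
    c=max(cv2.findContours((g>th).astype('u1'),0,1)[0],key=cv2.contourArea).reshape(-1,2)
    c=c[(c>3).all(1)&(c[:,0]<g.shape[1]-4)&(c[:,1]<g.shape[0]-4)]
    return c/8.+[x0-.4375,y0-.4375]
def fit(p,z,r,c0):
    P=np.array([onz('side',q,z)[:2] for q in p])
    P=P[abs(np.linalg.norm(P-c0,axis=1)-r)<.008]
    f=least_squares(lambda c:np.linalg.norm(P-c[:2],axis=1)-c[2],[*c0,r],loss='soft_l1',f_scale=.0007,bounds=([-1,-1,r-.0015],[2,2,r+.0015]))
    e=np.linalg.norm(P-f.x[:2],axis=1)-f.x[2]
    return f.x,(abs(e)<.0015).mean(),len(P)
a=cv2.imread('pics/side0.png')
for th in(160,180,200):
    p=pts(im,(236,138,272,166),th); p=p[(p[:,1]<158)]
    print('lid',th,fit(p,.190,.043,[.557,.103]))
    p=pts(a,(240,150,275,185),th); p=p[(p[:,0]>252)&(p[:,1]<178)]
    print('ring',th,fit(p,.115,.046,[.557,.103]))
    p=pts(a,(256,130,288,156),th);print('lid0',th,fit(p,.02,.043,[.531,.325]))
E
python3 m3.py
```

```text
lid 160 (array([0.55577827, 0.10359388, 0.04280045]), np.float64(0.8184713375796179), 314)
ring 160 (array([0.557176  , 0.10394984, 0.04454114]), np.float64(1.0), 300)
lid0 160 (array([0.53170262, 0.32481238, 0.04303258]), np.float64(0.9540229885057471), 435)
lid 180 (array([0.55567527, 0.10378967, 0.04218048]), np.float64(0.810126582278481), 316)
ring 180 (array([0.55652921, 0.10365947, 0.0445    ]), np.float64(1.0), 298)
lid0 180 (array([0.531653  , 0.32488549, 0.04232539]), np.float64(0.958139534883721), 430)
lid 200 (array([0.55585611, 0.10394196, 0.0415    ]), np.float64(0.8711656441717791), 163)Traceback (most recent call last):
  File "m3.py", line 21, in <module>
    print('ring',th,fit(p,.115,.046,[.557,.103]))
                    ~~~^^^^^^^^^^^^^^^^^^^^^^^^^
  File "m3.py", line 11, in fit
    P=np.array([onz('side',q,z)[:2] for q in p])
                ~~~^^^^^^^^^^^^
  File "h.py", line 10, in onz
    c,d=ray(n,uv); return c+d*(z-c[2])/d[2]
        ~~~^^^^^^
  File "h.py", line 6, in ray
    p=eyes.camera_params(n); K=np.array(p['K']);R=np.array(p['R']);t=np.array(p['t'])
ValueError: time passes only in moves, steps and waits
```

>>> {"api": "step_arm", "payload": {
  "commands": "-.035 -.03 .2 0 0 0 0;0 0 .3 0 0 0 0;0 0 .3 0 0 0 0;0 0 .3 0 0 0 0;0 0 .15 0 0 0 0;0 0 0 0 0 0 0;0 0 0 0 0 0 0"
}}

```text
time_s: 10.57
tcp_pos: [0.5564, 0.1027, 0.1683]
eef_rot: [0.052, 0.999, -0.0, -0.0]
wrist_force: [0.1, 0.3, -0.8]
grip_width: 0.0147
gripper_force: 49.1
```

>>> {"api": "step_arm", "payload": {
  "commands": "0 0 .05 0 0 0 0;0 0 .05 0 0 0 0;0 0 .05 0 0 0 0;0 0 0 0 0 0 0"
}}

```text
time_s: 10.9
tcp_pos: [0.5565, 0.1026, 0.1626]
eef_rot: [0.052, 0.999, -0.0, 0.0]
wrist_force: [-0.2, -0.0, -1.4]
grip_width: 0.0153
gripper_force: 49.0
```

>>> {"api": "step_arm", "payload": {
  "commands": "0 0 .05 0 0 0 0;0 0 .05 0 0 0 0;0 0 .05 0 0 0 0;0 0 0 0 0 0 0"
}}

```text
time_s: 11.23
tcp_pos: [0.5564, 0.1026, 0.1563]
eef_rot: [0.052, 0.999, -0.0, -0.0]
wrist_force: [-0.1, -0.9, -1.5]
grip_width: 0.0149
gripper_force: 49.0
```

>>> {"api": "step_arm", "payload": {
  "commands": "0 0 .05 0 0 0 0;0 0 .05 0 0 0 0;0 0 0 0 0 0 0"
}}

```text
time_s: 11.48
tcp_pos: [0.5566, 0.1027, 0.1526]
eef_rot: [0.052, 0.999, -0.0, 0.0]
wrist_force: [0.4, 0.1, -0.7]
grip_width: 0.0147
gripper_force: 49.1
```

>>> {"api": "step_arm", "payload": {
  "commands": "0 0 .03 0 0 0 0;0 0 .03 0 0 0 0;0 0 0 0 0 0 0;0 0 0 0 0 0 0"
}}

```text
time_s: 11.82
tcp_pos: [0.5567, 0.1028, 0.1524]
eef_rot: [0.052, 0.999, -0.0, 0.0]
wrist_force: [-8.6, -2.4, 18.1]
grip_width: 0.0145
gripper_force: 51.7
```

```bash
python3 go.py .5566 .1026 .151 135
```

```text
tcp [0.557 0.103 0.152] yaw 174.0108382087885 tilt [ 0.001 -0.001 -1.   ] q [ 0.323  0.363 -0.705  1.711  0.255  1.16   1.014] w 0.014498757846300087 51.678221225738525 F [-8.623 -2.363 18.057] [-0.611  1.963 -0.022] 11.8167
units [ 0.002 -0.004  0.034]
turn z units 6.501806368131416
```

>>> {"api": "step_arm", "payload": {
  "commands": "0 0 -.03 0 0 0 0;0 0 0 0 0 0 0"
}}

```text
time_s: 11.98
tcp_pos: [0.5568, 0.1028, 0.1524]
eef_rot: [0.052, 0.999, -0.0, 0.0]
wrist_force: [-2.2, -0.5, 7.9]
grip_width: 0.0153
gripper_force: 50.3
```

```bash
python3 go.py
```

```text
tcp [0.557 0.103 0.152] yaw 174.015817702766 tilt [ 0.001 -0.    -1.   ] q [ 0.324  0.363 -0.705  1.711  0.254  1.16   1.015] w 0.015260132310875783 50.32189965248108 F [-2.194 -0.498  7.905] [-0.18   0.669  0.064] 11.9833
```

>>> {"api": "step_arm", "payload": {
  "commands": "0 0 0 0 0 .25 0;0 0 0 0 0 .25 0;0 0 0 0 0 0 0;0 0 0 0 0 0 0"
}}

```text
time_s: 12.32
tcp_pos: [0.5571, 0.1029, 0.1524]
eef_rot: [0.078, 0.997, 0.0, 0.001]
wrist_force: [0.0, -0.7, 6.9]
grip_width: 0.015
gripper_force: 50.1
```

```bash
python3 go.py
```

```text
tcp [0.557 0.103 0.152] yaw 171.002167069219 tilt [ 0.001  0.    -1.   ] q [ 0.317  0.361 -0.696  1.711  0.25   1.159  0.965] w 0.014976013649295147 50.1215797662735 F [ 0.044 -0.701  6.893] [-0.133  0.357 -0.073] 12.3167
```

>>> {"api": "step_arm", "payload": {
  "commands": "0 0 0 0 0 .25 0;0 0 0 0 0 .25 0;0 0 0 0 0 0 0;0 0 0 0 0 0 0"
}}

```text
time_s: 12.65
tcp_pos: [0.5572, 0.1028, 0.1524]
eef_rot: [0.105, 0.995, 0.0, 0.001]
wrist_force: [-1.0, -1.0, 6.8]
grip_width: 0.0147
gripper_force: 50.1
```

```bash
python3 go.py
```

```text
tcp [0.557 0.103 0.152] yaw 168.00317951222735 tilt [ 0.002 -0.    -1.   ] q [ 0.31   0.359 -0.688  1.711  0.247  1.158  0.916] w 0.01468192955243501 50.13201177120209 F [-0.972 -0.976  6.774] [-0.183  0.31  -0.028] 12.65
```

>>> {"api": "step_arm", "payload": {
  "commands": "0 0 0 0 0 .25 0;0 0 0 0 0 .25 0;0 0 0 0 0 0 0;0 0 0 0 0 0 0"
}}

```text
time_s: 12.98
tcp_pos: [0.5572, 0.1026, 0.1524]
eef_rot: [0.131, 0.991, -0.0, 0.001]
wrist_force: [-1.9, -0.4, 6.9]
grip_width: 0.0149
gripper_force: 50.2
```

```bash
python3 go.py
```

```text
tcp [0.557 0.103 0.152] yaw 164.99475130558534 tilt [ 0.001 -0.    -1.   ] q [ 0.303  0.357 -0.679  1.712  0.243  1.157  0.866] w 0.014904198562835603 50.16042709350586 F [-1.871 -0.364  6.906] [-0.209  0.408  0.021] 12.9833
```

>>> {"api": "step_arm", "payload": {
  "commands": "0 0 0 0 0 .4 0;0 0 0 0 0 .4 0;0 0 0 0 0 .4 0;0 0 0 0 0 .4 0;0 0 0 0 0 .4 0;0 0 0 0 0 .4 0;0 0 0 0 0 .4 0;0 0 0 0 0 .4 0;0 0 0 0 0 .4 0;0 0 0 0 0 .4 0;0 0 0 0 0 .4 0;0 0 0 0 0 0 0"
}}

```text
time_s: 13.98
tcp_pos: [0.5571, 0.1022, 0.1524]
eef_rot: [0.355, 0.935, -0.0, 0.001]
wrist_force: [-2.8, -1.8, 8.1]
grip_width: 0.015
gripper_force: 50.3
```

>>> {"api": "step_arm", "payload": {
  "commands": "0 0 0 0 0 .4 0;0 0 0 0 0 0 0;0 0 0 0 0 0 0"
}}

```text
time_s: 14.23
tcp_pos: [0.557, 0.1022, 0.1524]
eef_rot: [0.373, 0.928, -0.0, 0.001]
wrist_force: [-3.3, -2.9, 8.2]
grip_width: 0.0147
gripper_force: 50.3
```

```bash
python3 go.py .5566 .1026 .151 135; python3 -c "
from h import *
I=shot('side','side5.png');J=shot('top','top5.png')
a=cv2.imread('pics/side5.png')[135:205,215:285]
cv2.imwrite('pics/c5.png',cv2.resize(a,None,fx=8,fy=8,interpolation=cv2.INTER_CUBIC))"
```

```text
tcp [0.557 0.102 0.152] yaw 136.17508813286366 tilt [ 0.001 -0.001 -1.   ] q [ 0.24   0.34  -0.599  1.715  0.209  1.15   0.388] w 0.014683535844467872 50.284541845321655 F [-3.268 -2.891  8.182] [-0.555  0.552  0.042] 14.2333
units [0.015 0.    0.035]
turn z units 0.19584802214394395
```

View pics/c5.png

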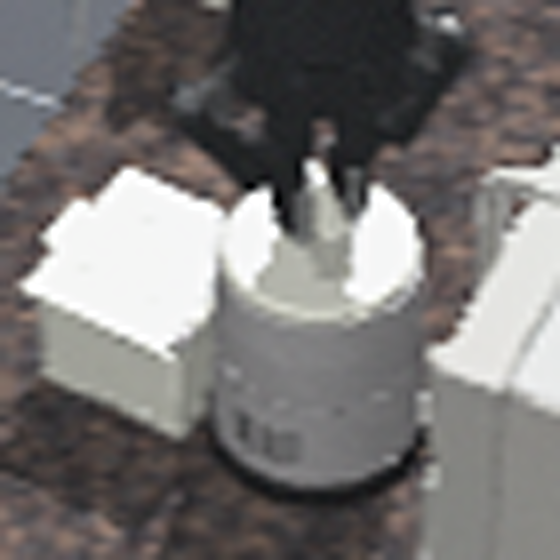

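The picture shows the lid down on the bowl (crop 322,250), with the bar turned between the fingers, and the flap lying flat (crop 130,260). I'll check the mill's yaw from the flat flap and average the torque.

Run:
```python
from h import *
im=cv2.imread('pics/side2.png');x0,y0,x1,y1=214,150,247,182
for th in(215,228):
    g=cv2.resize(im[y0:y1,x0:x1].min(2),None,fx=8,fy=8,interpolation=cv2.INTER_CUBIC)
    c=max(cv2.findContours((g>th).astype('u1'),0,1)[0],key=cv2.contourArea).reshape(-1,2)/8.+[x0-.4375,y0-.4375]
    P=np.array([onz('side',q,.06)[:2] for q in c])
    # side edges: angle by dominant edge direction
    r=cv2.minAreaRect((P*1e4).astype('f4'));print(th,r)
    # -y side edge and front edge points
    for yaw in np.radians([-9,-6,-3]):
        pass
    L=P-[.5565,.1025]; a=-np.radians(6); L=L@np.array([[np.cos(a),-np.sin(a)],[np.sin(a),np.cos(a)]])
    for nm,m in(('-y edge',(L[:,1]<-.03)&(L[:,0]>-.115)&(L[:,0]<-.065)),('+y edge',(L[:,1]>.03)&(L[:,0]>-.115)&(L[:,0]<-.065))):
        q=L[m]; k=np.polyfit(q[:,0],q[:,1],1); print(nm,len(q),'yaw off deg',np.degrees(np.arctan(k[0])),q[:,1].mean())
    m=(L[:,0]<-.122)&(abs(L[:,1])>.022)&(abs(L[:,1])<.038); q=L[m]
    if len(q)>5: k=np.polyfit(q[:,1],q[:,0],1); print('front',len(q),-np.degrees(np.arctan(k[0])),q[:,0].mean())
W=[]
for i in range(16):
    eyes.read_camera('side'); s=monitor.get_state(); W.append(np.r_[s['wrist_force'],s['wrist_torque']])
print(np.mean(W,0),np.std(W,0)/4)
```

```text
215 ((4716.1015625, 1140.01123046875), (899.2958374023438, 1063.93017578125), 82.37760162353516)
-y edge 94 yaw off deg -1.1731628598192974 -0.04101450328177877
+y edge 120 yaw off deg -6.342901169568831 0.04356193157450803
front 49 -0.37337714873229105 -0.12964970671087814
228 ((4715.64208984375, 1137.16357421875), (874.7303466796875, 1057.6639404296875), 83.01919555664062)
-y edge 96 yaw off deg -1.183419901907688 -0.040383069590038935
+y edge 98 yaw off deg -9.755587943282059 0.04289612132115776
front 49 -0.4340474459514134 -0.12912777904778894
[-2.16683889 -2.52608401  8.10012086 -0.55253842  0.57189477  0.01243068] [0.11558392 0.15960568 0.12318109 0.00736309 0.00680799 0.00688122]
```

>>> {"api": "step_arm", "payload": {
  "commands": "0 0 0 0 0 .12 0;0 0 0 0 0 .12 0;0 0 0 0 0 0 0;0 0 0 0 0 0 0"
}}

```text
time_s: 15.47
tcp_pos: [0.557, 0.1022, 0.1524]
eef_rot: [0.385, 0.923, -0.0, 0.001]
wrist_force: [-2.3, -2.6, 8.4]
grip_width: 0.0147
gripper_force: 50.3
```

```bash
cat > av.py <<'E'
from h import *
import go
W=[]
for i in range(10):
    eyes.read_camera('side'); s=monitor.get_state(); W.append(np.r_[s['wrist_force'],s['wrist_torque'],s['effort']])
go.go(None); print(np.mean(W,0))
E
python3 av.py
```

```text
tcp [0.557 0.102 0.152] yaw 134.75874839116167 tilt [ 0.001 -0.001 -1.   ] q [ 0.237  0.339 -0.596  1.715  0.207  1.15   0.364] w 0.014979014772390642 50.303680300712585 F [-2.744 -2.319  8.692] [-0.567  0.55   0.165] 15.9667
[ -2.546  -2.5     8.142  -0.569   0.565   0.173  -1.065 -50.31   -7.073
 -33.897  -0.479  -1.133  -0.17 ]
```

```bash
python3 -c "
from h import *
print(ctrl.close_job())"
```

```text
the job is handed in; nothing more can be done
None
```

The job is handed in at about 16 s: the flap was pressed shut, the lid is fully down in the bowl, and the gripper still holds it turned clockwise by an estimated 0.68 rad (half mark). I did not see the pointer against the mark directly; the wrist torque there was 0.17 Nm, well below the lock catch.

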